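Let a roller out of the gravity dispenser

TASK

One bay of the two-bay parts dispenser holds a plain roller, the other a spool with a thin waist. With closed fingertips, press down the lever of the roller's bay as far as it goes and keep it down until the roller has rolled out and lies still at the end of its tray; then let the lever up slowly, taking a second or more, so that the lid eases shut without a slam, and move clear. Do it by that lever alone: do not touch the lids, the roller or the spool, leave the other bay shut, and leave the things standing around where they are.

Things in the scene. Friction and masses are not known exactly. Their poses are not given: they have to be found in the camera images.
- dispenser: Fixed grey two-bay parts dispenser, 212 mm wide (y), 215 mm high over the link rods. Origin under the base, midway across; its level +x axis is the way parts roll. Along x, mm: lever pads at -237, lidded bays -70 to 80, open sloping trays 80 to 250 (slope 0.25 rad). Bay a with its lever and tray lies at y = +50, bay b at y = -50, a wall between. The lids' front flaps hold the parts back.
- pad_a (a point): Top centre of the black press pad of lever a (+y side): 38 mm along the lever, 46 mm across, 6 mm thick; top 145 mm high when up, 91 mm when pressed. Its pivot lies 107 mm away towards the dispenser's +x, 115 mm high; the pad slopes 0.25 rad down to the pivot when up, as much the other way when pressed. It takes about 3 N, then meets a hard stop; let go, it snaps up and the lid slams.
- lever_a (a joint): Angle of lever a, rad: 0 up (lid a shut), 0.5 pressed to the stop (lid fully open). Lid a turns by exactly the same angle.
- lid_a: Barred steel lid of bay a, 142 mm long, 90 mm wide, with a barred flap turned down at its front edge, moved by a link rod from the lever. Origin on its hinge at the bay's rear top edge, 182 mm high; the front edge is 140 mm from it towards the dispenser's +x and rises about 70 mm.
- pad_b (a point): Top centre of the black press pad of lever b (-y side): 38 mm along the lever, 46 mm across, 6 mm thick; top 145 mm high when up, 91 mm when pressed. Its pivot lies 107 mm away towards the dispenser's +x, 115 mm high; the pad slopes 0.25 rad down to the pivot when up, as much the other way when pressed. It takes about 3 N, then meets a hard stop; let go, it snaps up and the lid slams.
- lever_b (a joint): Angle of lever b, rad: 0 up (lid b shut), 0.5 pressed to the stop (lid fully open). Lid b turns by exactly the same angle.
- lid_b: Barred steel lid of bay b, 142 mm long, 90 mm wide, with a barred flap turned down at its front edge, moved by a link rod from the lever. Origin on its hinge at the bay's rear top edge, 182 mm high; the front edge is 140 mm from it towards the dispenser's +x and rises about 70 mm.
- roller: Plain brass cylinder, 36 mm across, 70 mm long, lying across its bay behind the flap. Origin at its centre; y is its own axis. It starts at dispenser x = 58 mm, y = +50 or -50 mm (bay a or b) and rolls out by itself in about a second when the lid is raised, to rest against the tray's end wall at dispenser x = about 228 mm.
- spool: Brass spool, 70 mm long: two 36 mm end flanges, 9 mm thick, joined by a thin 14 mm waist, lying in the other bay. Origin at its centre. It must stay there.
- gauge_big: Bystander: round dial gauge lying face up, 84 mm across, 46 mm high, beyond the lever ends. Origin on its underside.
- gauge_small: Bystander: round dial gauge lying face up, 60 mm across, 46 mm high, beyond the lever ends. Origin on its underside.
- jar: Bystander: glass jar with steel cap, 52 mm across, 70 mm high, beside the levers. Origin on its underside.
- cup: Bystander: open steel bowl, 76 mm across, 50 mm high. Origin on its underside.
- fluid: Bystander: closed blue bottle, 70 mm across, 170 mm high. Origin on its underside.
- driver: Bystander: screwdriver with black handle lying on the table.
Not all that is in view belongs to the job. Leave any turquoise look-alike of the roller alone. Leave any purple look-alike of the spool alone.

How it is judged:
By the outcome, as a careful person would: the job done as asked, in the order asked, and still so for the second after the job is handed in, with the robot touching nothing.
It also fails if it takes over 35 s, if anything falls off the work surface, if the arm or the gripper's body presses on something with over 40 N, if the wrist force passes 120 N, or if a joint passes its speed limit or range.

ROBOT

A 6-joint arm with a two-finger parallel gripper is mounted at the origin on the work surface. World frame = base frame: x ahead of the robot, y to its left, z up, the work surface at z = 0. Lengths are in m, angles in rad, forces in N, time in s.
With the tool pointing down it reaches from about 0.3 to 0.775 m from the base axis. Payload 14.6 kg.
Tool frame: the origin (TCP) lies midway between the tips of the shut fingers; the grasp point (between the pads) lies 19 mm behind it (ctrl.grasp_offset is the distance from the TCP to the grasp point, in m); z points along the fingers, y is the direction in which the jaws open and shut (so a half turn about z gives the same grasp; the last joint's range is limited). The gripper opens to 94 mm and grips with 3 to 60 N. Pads are 16 mm wide; open, the fingers measure 119 mm over their backs; the gripper's body (75 mm by 177 mm) begins 78 mm behind the grasp point.
Start: joints at [-1.397, 0.3, 1.521, -0, 1.321, -0.067], TCP at [0.131, -0.534, 0.205] pointing down, gripper open.
Joint ranges: [-3.03, 3.03], [-0.79, 2.21], [0.23, 2.52], [-1.04, 4.18], [0, 3.07], [-2.55, 2.55]. Speed limits (rad/s): [2.22, 2.22, 2.57, 3.14, 3.14, 3.14].

INTERFACE

Orientations are given as a 3x3 rotation matrix whose columns are the frame's x, y, z axes.
In Python, from rig import ctrl, read_camera, order gives the robot as it stands. The module is installed in compiled form; this text tells all that it offers.
- The arm moves only by the tool step_arm, never from a script. Its argument "deltas" is a list of rows, each a list of 7 numbers: the turn, a rotation vector about the tool's x, y, z in rad, then the shift along the tool's x, y, z in mm, then the closure, from 0 (fully open) to 1 (shut). In form: [[wx, wy, wz, dx, dy, dz, gripper], ...]. A call has 1 to 8 rows; each row is the pose to reach, as a shift and turn from the pose commanded when the call began, along the tool's axes at that moment; what a row does not reach only later rows make up. A row lasts 1/8 s, in which the tool goes at most 62.5 mm and 10.7 degrees, less where a joint would pass 70% of its speed; a pose out of reach is approached as far as the arm can. A call with a gripper value outside its range is refused whole. The fingers move at their own pace and stop on an object; "squeeze" is the grip in N (left out, the last holds). Time passes only in rows, so rows that repeat a pose let the fingers close. It gives the time, the measured TCP pose, the force and the opening at its end, in the units of the state.
- ctrl.observe(): the state, without advancing time (a new reading comes with each control period).
- read_camera(name): name is "scene" or "top" or "wrist"; returns a dict with "img" (420x560x3 uint8, red, green, blue), "camera_matrix" (3x3 intrinsics, pixels), "position" and "orientation" of the camera in the world; the wrist camera has in their place "hand_eye" (4x4, takes a point from camera to tool coordinates, whose origin is the TCP and whose axes are the flange's). Camera axes: x right, y up, looking along -z (the intrinsics and any distortion apply to the point x, -y, -z); pixel columns grow to the right and rows downward; lengths in m; the calibration is good to about 2 mm. A picture is of the moment at which its call begins: read the wrist's pose just before it. There is no depth.
- order.hand_in(): hands the job in, once; it reports no verdict.
The state is a dict: "time_s": time; "joint_positions": joint angles; "joint_vel": joint speeds; "joint_efforts": joint torques, N m; "ee_pos": TCP position; "tcp_rot": TCP orientation; "contact_force": force on the tool from outside, world axes, zero at the start; "wrist_torque": the same for the moment, N m; "finger_gap": finger opening in m.
Only numpy, scipy, OpenCV 4.12 (cv2) and the standard library are available. Lean on these libraries where they do the work, as an engineer would, in place of code of your own. Each camera call takes 0.05 s, during which the arm holds its last target.

## Working session

There is one attempt and no reset: what is moved stays moved. The work goes in short steps, Python scripts to look and compute and a tool call to move; the robot and the scene stay as the last step left them, time stands still between calls to the robot, and variables do not carry over. Pictures are saved under pics/ and viewed, and the job is handed in when it is done.

Besides the shell and the picture viewer there is one more tool, called by a JSON object that holds its "name" and its "arguments". step_arm: Moves the arm, as the interface text tells. Its arguments: {"type":"object","properties":{"deltas":{"type":"array"},"squeeze":{"type":"number"}},"required":["deltas"]}

```bash
mkdir -p pics; cat > h.py <<'E'
import numpy as np, cv2
from rig import ctrl, read_camera, order
def save(n,img): cv2.imwrite(f'pics/{n}.png',cv2.cvtColor(img,cv2.COLOR_RGB2BGR))
E
python3 - <<'E'
from h import *
import pickle
d={}
for n in ['scene','top','wrist']:
    c=read_camera(n); save(n+'0',c['img']); d[n]=c
    print(n,[k for k in c]); print(c['camera_matrix'].round(1).tolist() if hasattr(c['camera_matrix'],'round') else c['camera_matrix']); print(c.get('position'),c.get('orientation'))
    for k in c:
        if k not in('img','camera_matrix','position','orientation'): print(k,c[k])
pickle.dump(d,open('cams0.pkl','wb'))
s=ctrl.observe(); print(s)
E
```

```text
scene ['img', 'camera_matrix', 'position', 'orientation']
[[467.9, 0.0, 275.1], [0.0, 467.9, 211.6], [0.0, 0.0, 1.0]]
[1.34909085 0.59340998 1.10971102] [[-0.64698315 -0.51399756  0.56322226]
 [ 0.76244625 -0.4452062   0.4695393 ]
 [ 0.00940799  0.73321072  0.67993642]]
top ['img', 'camera_matrix', 'position', 'orientation']
[[480.9, 0.0, 283.7], [0.0, 480.9, 212.4], [0.0, 0.0, 1.0]]
[ 0.30786404 -0.09370044  1.33391732] [[ 2.05161824e-04  9.77133965e-01 -2.12624485e-01]
 [-9.99999638e-01  3.76155592e-04  7.63753314e-04]
 [ 8.26269193e-04  2.12624252e-01  9.77133688e-01]]
wrist ['img', 'camera_matrix', 'hand_eye']
[[360.2, 0.0, 275.8], [0.0, 360.2, 202.8], [0.0, 0.0, 1.0]]
None None
hand_eye [[ 1.21971561e-03  9.61419355e-01  2.75084234e-01  8.18630455e-02]
 [ 9.99999056e-01 -9.98416949e-04 -9.44500057e-04  6.09233182e-04]
 [-6.33411874e-04  2.75085126e-01 -9.61419665e-01 -1.78147201e-01]
 [ 0.00000000e+00  0.00000000e+00  0.00000000e+00  1.00000000e+00]]
{'time_s': 0.15, 'joint_positions': array([-1.39659265e+00,  3.00313774e-01,  1.52142082e+00,  1.39797180e-05,
        1.32064892e+00, -6.65976756e-02]), 'joint_vel': array([-0.0006277 , -0.00140211, -0.00256286, -0.00067705,  0.00033385,
        0.00141059]), 'joint_efforts': array([ 1.67977083e-03, -5.31955719e+01, -3.52822638e+01,  7.08384393e-02,
        2.35372118e-02, -4.77582057e-05]), 'ee_pos': array([ 0.13113535, -0.53395359,  0.20504042]), 'tcp_rot': array([[ 9.71148010e-01,  2.38477521e-01, -1.23736505e-04],
       [ 2.38477544e-01, -9.71147698e-01,  7.81244429e-04],
       [ 6.61428127e-05, -7.88212350e-04, -9.99999687e-01]]), 'contact_force': array([ 0.49060326,  0.88705995, -0.30579733]), 'wrist_torque': array([ 0.01411844,  0.05803979, -0.07240683]), 'finger_gap': 0.0941119756718786}
```

View pics/scene0.png

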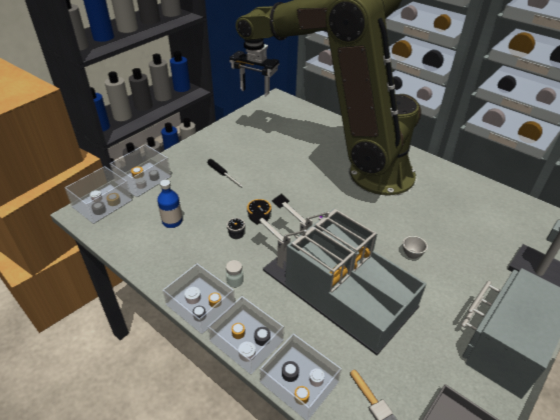

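View pics/top0.png

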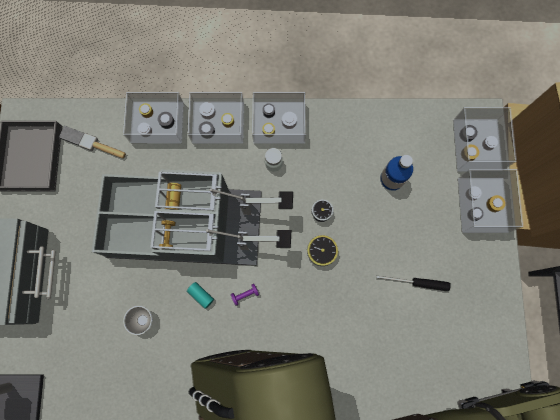

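View pics/wrist0.png

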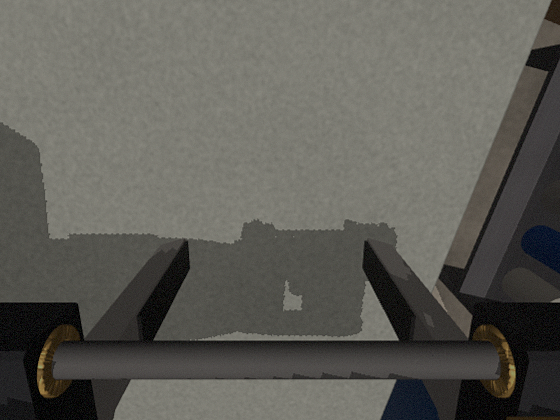

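```bash
python3 - <<'E'
from h import *
import pickle
d=pickle.load(open('cams0.pkl','rb'))
t=d['top']['img'][160:280,80:350]; save('tc',cv2.resize(t,None,fx=2.9,fy=2.9,interpolation=cv2.INTER_CUBIC))
t=d['scene']['img'][180:350,200:430]; save('sc',cv2.resize(t,None,fx=3.4,fy=3.4,interpolation=cv2.INTER_CUBIC))
E
```

```text
(no output)
```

View pics/tc.png

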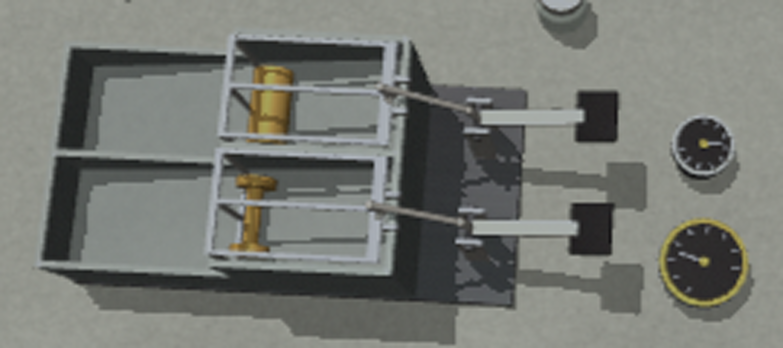

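View pics/sc.png

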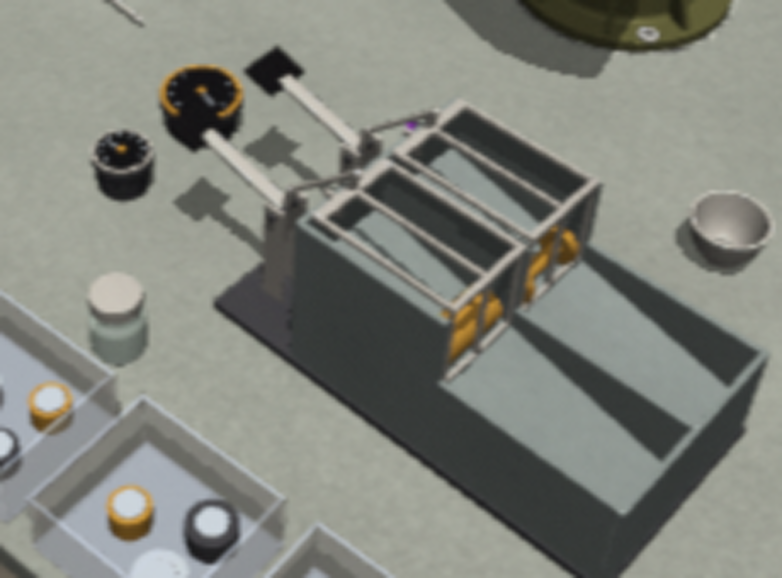

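```bash
cat >> h.py <<'E'
def ray(c,u,v):
    K=np.array(c['camera_matrix']); R=np.array(c['orientation']); 
    a=np.linalg.solve(K,[u,v,1.]); return np.array(c['position']), R@np.array([a[0],-a[1],-a[2]])
def atz(c,u,v,z):
    p,d=ray(c,u,v); return p+d*(z-p[2])/d[2]
def proj(c,P):
    R=np.array(c['orientation']); q=R.T@(np.array(P)-c['position']); K=np.array(c['camera_matrix'])
    w=K@[q[0],-q[1],-q[2]]; return w[:2]/w[2]
E
python3 - <<'E'
from h import *
import pickle
d=pickle.load(open('cams0.pkl','rb'));T=d['top'];S=d['scene']
def tc(x,y): return 80+x/2.9,160+y/2.9
A=atz(T,*tc(591,229),.145);B=atz(T,*tc(597,117),.145)
print('padA',A,'padB',B,np.linalg.norm(A-B))
print('A scene px',proj(S,A),'B',proj(S,B))
print('A by scene',atz(S,200+275/3.4,180+70/3.4,.145))
yax=(A-B)/np.linalg.norm(A-B); yaw=np.arctan2(yax[1],yax[0])-np.pi/2; print('yaw',yaw)
for n,p in dict(trayA=tc(42,267),trayB=tc(72,47)).items(): print(n,atz(T,*p,.06))
print('lever inner ends', atz(T,*tc(470,228),.118),atz(T,*tc(478,117),.118))
for n,p,z in [('gs',tc(703,145),.046),('gb',tc(704,262),.046),('jar',(273.5,156),.07)]: print(n,atz(T,*p,z))
E
```

```text
padA [ 0.4987168  -0.09485951  0.145     ] padB [ 0.59807053 -0.10010605  0.145     ] 0.0994921645028475
A scene px [280.32899099 199.97928025] B [257.78261863 215.77097895]
A by scene [ 0.49978715 -0.09172331  0.145     ]
yaw 1.518038612579887
trayA [0.47691469 0.40902855 0.06      ]
trayB [0.6870485  0.39815297 0.06      ]
lever inner ends [0.5039066  0.01179865 0.118     ] [0.60461761 0.00649721 0.118     ]
gs [ 0.59501556 -0.20090996  0.046     ]
gb [ 0.48363679 -0.19995595  0.046     ]
jar [ 0.74230611 -0.0664856   0.07      ]
```

{"name": "step_arm", "arguments": {"deltas": [[0,0,-0.08,35,-19,-6,1],[0,0,-0.16,70,-39,-12,1],[0,0,-0.24,105,-58,-19,1],[0,0,-0.32,140,-78,-25,1],[0,0,-0.4,175,-97,-31,1],[0,0,-0.48,209,-117,-38,1],[0,0,-0.56,244,-136,-44,1],[0,0,-0.64,279,-155,-50,1]]}}

```text
time_s: 1.15
ee_pos: [0.3659, -0.316, 0.2556]
tcp_rot: [[0.635, 0.773, -0.0], [0.773, -0.635, 0.0], [0.0, -0.0, -1.0]]
contact_force: [-0.7, 0.4, 1.0]
finger_gap: 0.0174
```

{"name": "step_arm", "arguments": {"deltas": [[0,0,-0.08,39,5,0,1],[0,0,-0.16,79,11,0,1],[0,0,-0.24,118,16,0,1],[0,0,-0.32,158,21,10,1],[0,0,-0.4,197,27,20,1],[0,0,-0.48,237,32,30,1],[0,0,-0.56,276,37,36,1],[0,0,-0.635,316,42,36,1]]}}

```text
time_s: 2.15
ee_pos: [0.5993, -0.099, 0.2186]
tcp_rot: [[0.052, 0.999, -0.001], [0.999, -0.052, 0.0], [0.0, -0.001, -1.0]]
contact_force: [0.7, -0.4, 0.6]
finger_gap: 0.0005
```

```bash
python3 - <<'E'
from h import *
s=ctrl.observe(); print(s['time_s'],s['ee_pos'],s['tcp_rot'].round(4).tolist(),s['finger_gap'],s['joint_positions'].round(2))
w=read_camera('wrist'); save('w1',w['img']); t=read_camera('top'); save('t1',cv2.resize(t['img'][120:300,80:430],None,fx=2.2,fy=2.2,interpolation=cv2.INTER_CUBIC))
c=read_camera('scene'); save('s1',cv2.resize(c['img'][120:300,180:430],None,fx=3.1,fy=3.1,interpolation=cv2.INTER_CUBIC))
# predict wrist px of pad b est
H=np.array(w['hand_eye']);R=s['tcp_rot'];K=np.array(w['camera_matrix'])
for P in ([.599,-.099,.145],[.4987,-.0949,.145]):
    q=np.linalg.inv(H)@np.append(R.T@(np.array(P)-s['ee_pos']),1); a=K@[q[0],-q[1],-q[2]]; print(a[:2]/a[2])
E
```

```text
2.15 [ 0.59926098 -0.0990467   0.21861136] [[0.0525, 0.9986, -0.0014], [0.9986, -0.0525, 0.0003], [0.0002, -0.0014, -1.0]] 0.0005295078267921698 [-0.22  0.42  1.33 -0.    1.4  -0.17]
[272.98975311 213.18355224]
[136.30602855 214.48105817]
```

View pics/w1.png

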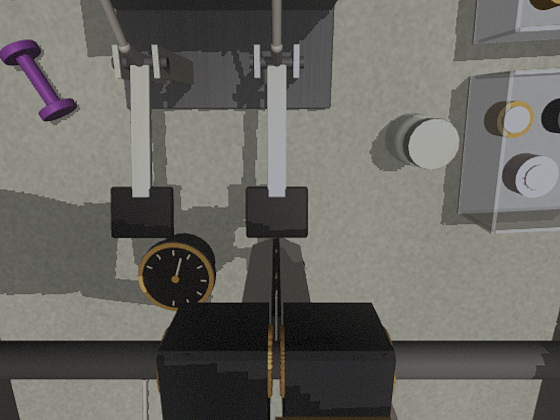

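View pics/s1.png

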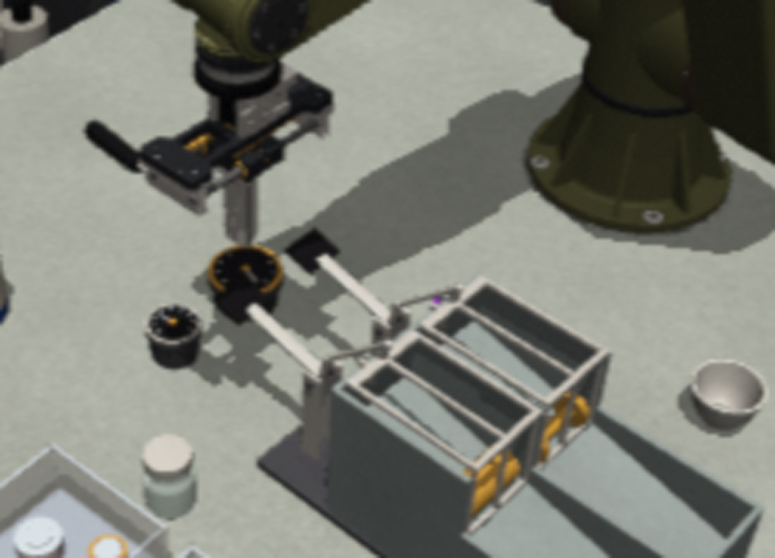

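View pics/t1.png

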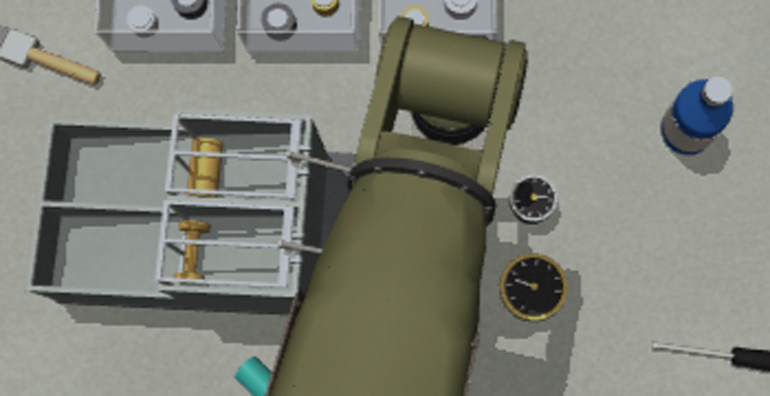

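The wrist view shows pad b's top centred at about (277,211), predicted (273,213), so about 3 mm further out in +x. Pad a is at (142,211). Candidates for the roller are the brass plain cylinder in bay b at top (174,195), the brass spool in bay a at (167,235) and the turquoise cylinder on the table at (200,295). The close crop confirms the roller is in the +x bay, which is bay b.

{"name": "step_arm", "arguments": {"deltas": [[0,0,0,0,1.5,15,1],[0,0,0,0,1.5,32,1],[0,0,0,0,1.5,50,1],[0,0,0,0,1.5,62,1],[0,0,0,0,1.5,66,1],[0,0,0,0,1.5,66,1]]}}

```text
time_s: 3.05
ee_pos: [0.6002, -0.1002, 0.1535]
tcp_rot: [[0.055, 0.998, 0.0], [0.998, -0.055, -0.0], [-0.0, 0.0, -1.0]]
contact_force: [-0.4, -0.6, 0.2]
finger_gap: 0.0006
```

```bash
python3 - <<'E'
from h import *
w=read_camera('wrist'); save('w2',w['img'])
c=read_camera('scene'); save('s2',cv2.resize(c['img'][150:260,200:340],None,fx=5,fy=5,interpolation=cv2.INTER_CUBIC))
s=ctrl.observe(); print(s['time_s'],s['ee_pos'],s['contact_force'])
E
```

```text
3.15 [ 0.60044004 -0.10020299  0.1540231 ] [-0.58872901  0.16110001 -1.20420641]
```

View pics/w2.png

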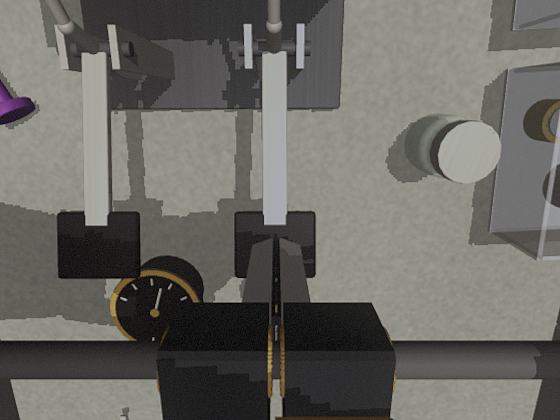

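View pics/s2.png

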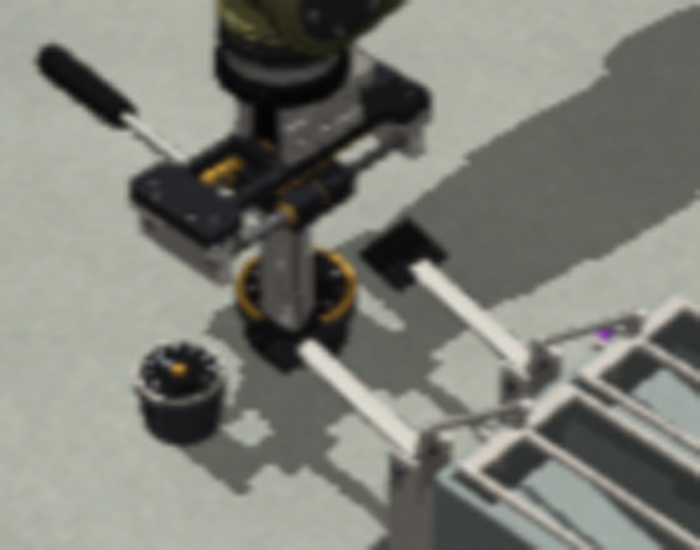

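The tips sit centred over pad b, about 8 mm above it. Now the press.

{"name": "step_arm", "arguments": {"deltas": [[0,0,0,0,0,4,1],[0,0,0,0,0,9,1],[0,0,0,0,0,15,1],[0,0,0,0,0,22,1],[0,0,0,0,0,30,1],[0,0,0,0,0,38,1],[0,0,0,0,0,45,1],[0,0,0,0,0,50,1]]}}

```text
time_s: 4.15
ee_pos: [0.6002, -0.0998, 0.103]
tcp_rot: [[0.055, 0.998, -0.0], [0.998, -0.055, 0.001], [0.001, -0.0, -1.0]]
contact_force: [1.0, 1.4, 4.2]
finger_gap: 0.0005
```

{"name": "step_arm", "arguments": {"deltas": [[0,0,0,0,0,3,1],[0,0,0,0,0,6,1],[0,0,0,0,0,9,1],[0,0,0,0,0,10,1]]}}

```text
time_s: 4.65
ee_pos: [0.6002, -0.1001, 0.0933]
tcp_rot: [[0.055, 0.998, -0.0], [0.998, -0.055, 0.0], [0.0, -0.0, -1.0]]
contact_force: [0.2, 1.4, 4.5]
finger_gap: 0.0004
```

{"name": "step_arm", "arguments": {"deltas": [[0,0,0,0,0,1,1],[0,0,0,0,0,2,1],[0,0,0,0,0,2,1]]}}

```text
time_s: 5.03
ee_pos: [0.6004, -0.1001, 0.0923]
tcp_rot: [[0.055, 0.998, 0.001], [0.998, -0.055, -0.0], [0.0, 0.001, -1.0]]
contact_force: [-2.5, 2.8, 11.2]
finger_gap: 0.0007
```

{"name": "step_arm", "arguments": {"deltas": [[0,0,0,0,0,1,1],[0,0,0,0,0,1,1],[0,0,0,0,0,1,1],[0,0,0,0,0,1,1],[0,0,0,0,0,1,1],[0,0,0,0,0,1,1],[0,0,0,0,0,1,1],[0,0,0,0,0,1,1]]}}

```text
time_s: 6.02
ee_pos: [0.6005, -0.1001, 0.092]
tcp_rot: [[0.055, 0.998, 0.001], [0.998, -0.055, -0.0], [-0.0, 0.001, -1.0]]
contact_force: [-4.8, 3.7, 18.0]
finger_gap: 0.0003
```

```bash
python3 - <<'E'
from h import *
t=read_camera('top'); save('t3',cv2.resize(t['img'][120:300,80:430],None,fx=2.2,fy=2.2,interpolation=cv2.INTER_CUBIC))
c=read_camera('scene'); save('s3',cv2.resize(c['img'][150:360,200:440],None,fx=2.8,fy=2.8,interpolation=cv2.INTER_CUBIC))
w=read_camera('wrist'); save('w3',w['img'])
s=ctrl.observe(); print(s['time_s'],s['ee_pos'],s['contact_force'])
E
```

```text
6.175 [ 0.6004567  -0.10012573  0.09203951] [-4.98451935  3.48828921 17.8599297 ]
```

View pics/t3.png

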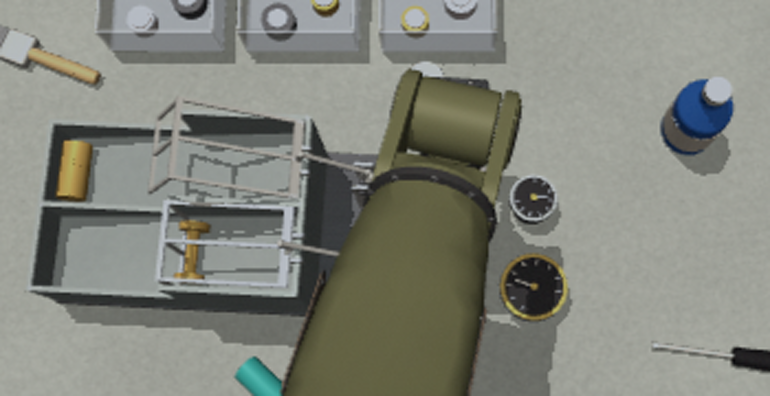

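View pics/s3.png

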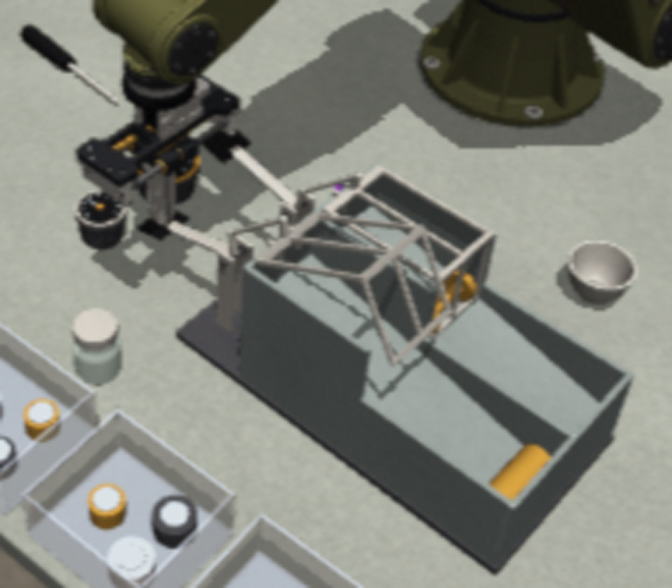

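View pics/w3.png

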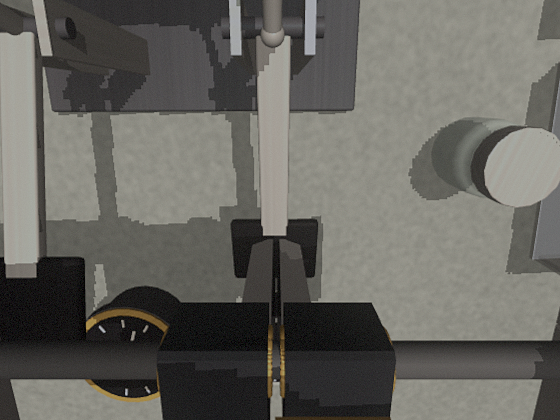

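The lid of bay b stands fully open and the roller lies at its tray's end, at top crop (74,169). The spool is still behind its flap at (190,250). I'll hold another second and compare to make sure the roller is still.

{"name": "step_arm", "arguments": {"deltas": [[0,0,0,0,0,0,1],[0,0,0,0,0,0,1],[0,0,0,0,0,0,1],[0,0,0,0,0,0,1],[0,0,0,0,0,0,1],[0,0,0,0,0,0,1],[0,0,0,0,0,0,1],[0,0,0,0,0,0,1]]}}

```text
time_s: 7.18
ee_pos: [0.6005, -0.1002, 0.092]
tcp_rot: [[0.055, 0.998, 0.001], [0.998, -0.055, -0.0], [-0.0, 0.001, -1.0]]
contact_force: [-5.9, 2.9, 17.1]
finger_gap: 0.0004
```

```bash
python3 - <<'E'
from h import *
def cen(im):
    h=cv2.cvtColor(im,cv2.COLOR_RGB2HSV)[170:215,95:150]; m=(h[...,1]>120)&(h[...,2]>70)
    y,x=np.nonzero(m); return x.mean()+95,y.mean()+170,len(x)
t=read_camera('top'); c=cen(t['img']); print(c)
P=atz(t,c[0],c[1],.05); print('roller@z.05',P)
s=ctrl.observe(); print(s['time_s'],s['ee_pos'],s['contact_force'])
t=read_camera('top'); print(cen(t['img']))
padb=np.array([.600,-.100]); ax=np.array([.0527,.9986]); print('d-x of roller',(P[:2]-padb)@ax-.237, 'lat',(P[:2]-padb)@np.array([-.9986,.0527])-.05)
b=cv2.imread('pics/t3.png')
E
```

```text
(np.float64(113.05572755417957), np.float64(196.86377708978327), 323)
roller@z.05 [0.63091907 0.37470273 0.05      ]
7.225 [ 0.60048658 -0.10011785  0.09204253] [-5.77831972  4.23084419 16.73254157]
(np.float64(113.08668730650155), np.float64(196.8390092879257), 323)
d-x of roller 0.23866758545881406 lat -0.05585894742227818
```

The roller is still and at rest, about d-x 0.23, y −0.05. Now I'll let the lever up slowly.

{"name": "step_arm", "arguments": {"deltas": [[0,0,0,0,0,-2,1],[0,0,0,0,0,-4,1],[0,0,0,0,0,-6,1],[0,0,0,0,0,-8,1],[0,0,0,0,0,-10,1],[0,0,0,0,0,-12,1],[0,0,0,0,0,-14,1],[0,0,0,0,0,-16,1]]}}

```text
time_s: 8.28
ee_pos: [0.6002, -0.1001, 0.1066]
tcp_rot: [[0.055, 0.998, -0.0], [0.998, -0.055, 0.0], [0.0, -0.0, -1.0]]
contact_force: [-0.3, -2.4, 3.3]
finger_gap: 0.0001
```

{"name": "step_arm", "arguments": {"deltas": [[0,0,0,0,0,-2,1],[0,0,0,0,0,-4,1],[0,0,0,0,0,-6,1],[0,0,0,0,0,-8,1],[0,0,0,0,0,-10,1],[0,0,0,0,0,-12,1],[0,0,0,0,0,-14,1],[0,0,0,0,0,-16,1]]}}

```text
time_s: 9.28
ee_pos: [0.6002, -0.0999, 0.1225]
tcp_rot: [[0.055, 0.998, -0.0], [0.998, -0.055, 0.0], [0.0, -0.0, -1.0]]
contact_force: [0.2, -1.0, 2.6]
finger_gap: 0.0005
```

{"name": "step_arm", "arguments": {"deltas": [[0,0,0,0,0,-2,1],[0,0,0,0,0,-4,1],[0,0,0,0,0,-6,1],[0,0,0,0,0,-8,1],[0,0,0,0,0,-10,1],[0,0,0,0,0,-12,1],[0,0,0,0,0,-13.5,1],[0,0,0,0,0,-15,1]]}}

```text
time_s: 10.28
ee_pos: [0.6001, -0.1002, 0.1375]
tcp_rot: [[0.055, 0.998, -0.0], [0.998, -0.055, 0.0], [0.0, -0.0, -1.0]]
contact_force: [-0.7, 3.4, 2.7]
finger_gap: 0.0001
```

{"name": "step_arm", "arguments": {"deltas": [[0,0,0,0,0,-1.5,1],[0,0,0,0,0,-3,1],[0,0,0,0,0,-4.5,1],[0,0,0,0,0,-6,1],[0,0,0,0,0,-7.5,1],[0,0,0,0,0,-9,1],[0,0,0,0,0,-10.5,1],[0,0,0,0,0,-12,1]]}}

```text
time_s: 11.28
ee_pos: [0.6001, -0.1004, 0.1494]
tcp_rot: [[0.055, 0.998, -0.0], [0.998, -0.055, -0.0], [-0.0, -0.0, -1.0]]
contact_force: [-0.4, 0.5, 0.6]
finger_gap: 0.0004
```

{"name": "step_arm", "arguments": {"deltas": [[0,0,0,0,0,-4,1],[0,0,0,0,0,-14,1],[0,0,0,0,0,-34,1],[0,0,0,-10,0,-60,1],[0,0,0,-30,0,-85,1],[0,0,0,-50,0,-105,1],[0,0,0,-60,0,-110,1],[0,0,0,-60,0,-110,1]]}}

```text
time_s: 12.28
ee_pos: [0.5968, -0.1604, 0.2592]
tcp_rot: [[0.056, 0.998, -0.0], [0.998, -0.056, 0.0], [0.0, -0.0, -1.0]]
contact_force: [-1.3, 1.2, -1.1]
finger_gap: 0.0005
```

```bash
python3 - <<'E'
from h import *
t=read_camera('top'); save('t4',cv2.resize(t['img'][120:300,80:430],None,fx=2.2,fy=2.2,interpolation=cv2.INTER_CUBIC))
c=read_camera('scene'); save('s4',cv2.resize(c['img'][150:360,200:440],None,fx=2.8,fy=2.8,interpolation=cv2.INTER_CUBIC))
s=ctrl.observe(); print(s['time_s'],s['ee_pos'],s['contact_force'],abs(s['joint_vel']).max())
E
```

```text
12.375 [ 0.59670933 -0.15951086  0.25854639] [ 0.25667818 -0.73525312 -0.19955938] 0.006113769090597375
```

View pics/t4.png

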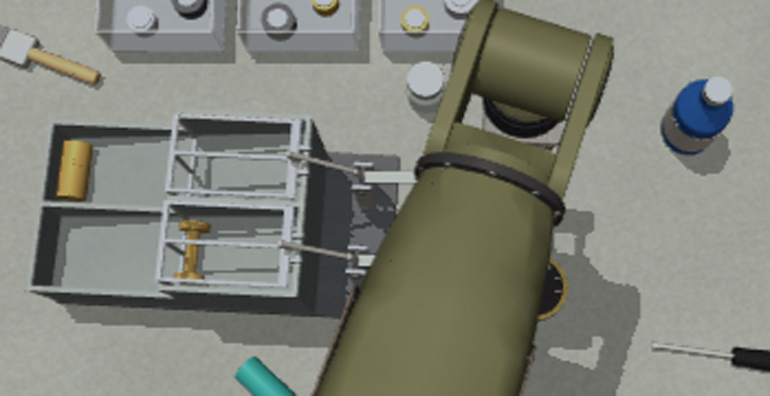

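View pics/s4.png

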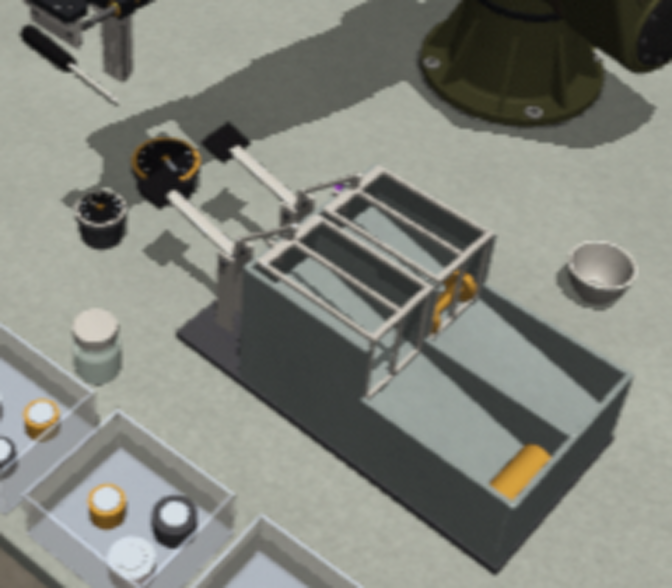

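Both lids are shut. The roller lies at the end of its tray at scene crop (520,472), the spool is still in bay a at (455,300), and the gauges and jar are unmoved. The arm is clear and still.

```bash
python3 -c "
from rig import order
print(order.hand_in())"
```

```text
the job is handed in; nothing more can be done
None
```

The roller is out of its bay and lying at the end of its tray, both lids are shut, and I handed the job in at about 12.4 s.

- **Bay:** The plain roller was in bay b, the bay on the +x side of the world frame, so I used lever b only.
- **Press:** With closed fingertips I pressed pad b down to its hard stop. The tip reached about z = 0.092 m with roughly 18 N on it. I kept it down for over 2 s, until two pictures more than a second apart showed the roller lying still.
- **Release:** I let the lever up over about 4 s. The force stayed near 3 N until the pad came free at about 0.147 m, so the lid was never let go. I then moved the arm clear.
- **Last pictures:** The spool is still in bay a. The gauges, jar, cup, bottle and screwdriver look unmoved, though the arm hid part of the gauges in the top view. The force on the tool reads about zero.
- **Disagreements:** The wrist camera put pad b about 3 mm further out in x than the top camera, and I corrected by 1.5 mm. The roller measured at dispenser x ≈ 0.239 m rather than 0.228 m, which I put down to the height I assumed for it.

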